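# Set up the folding blotter stand

### The job

The folding stand for the scent strips lies on the table. While it is lying, swing its metal leg out all the way to its stop; then raise the stand upright on its black foot and its leg, tipping it up about the foot so that the foot stays on the table and on its spot, without letting it drop or slam. Leave it standing by itself, and leave the bottles and the tray alone.

Things in the scene. Friction and masses are not known exactly. Their poses are not given: they have to be found in the camera images.
- stand: folding stand, about 0.46 kg (varies). Origin: centre of the foot's flat underside; z along the post to the head, y along the foot bar, leg on the -x side. It starts lying level, z horizontal, leg side (-x) up, origin 20 mm above the table. Square wooden post 24 x 24 mm from z = 16 to 251 mm. Standing, it rests on the foot's underside and the opened leg's tip
- foot (a point): centre of the flat underside of the black foot bar (the stand's origin). The bar measures 40 (x) x 120 (y) x 16 (z) mm in the stand's frame. The stand tips up about the bar's edge that lies on the table (stand frame x = +20, z = 0 mm), which at the start is straight below this point
- head (a point): centre of the yellow head block, 40 (x) x 24 (y) x 38 (z) mm in the stand's frame, in line with the post, from z = 251 to 289 mm; this point is 270 mm from the foot's underside and at the start 20 mm above the table
- leg_hinge (a point): centre of the leg's hinge, at x = -28, y = 0, z = 175 mm in the stand's frame; the hinge axis is the stand's y
- leg_tip (a point): centre of the black rubber ball (16 mm across) at the end of the leg, 219 mm from the hinge. The leg is a round aluminium rod 10 mm across; folded it runs along the post and its tip stands 44 mm past the foot's underside, 48 mm above the table when the stand lies
- leg (a joint): angle of the leg in rad: 0 folded along the post, growing as the tip swings away from the post; hard end stop at 0.70. The hinge has friction (about 0.12 N m) and the leg stays where it is left
- dropper: amber dropper bottle, black collar and white bulb, 33 mm across, 98 mm tall; origin at the centre of its underside
- refill: white plastic refill bottle, 38 mm across, 104 mm tall; origin at the centre of its underside
- atomiser: square green glass spray bottle, 34 mm wide, 94 mm tall; origin at the centre of its underside
- tray: clear tray with twelve amber dropper bottles, fixed, 240 (x) x 100 (y) mm, 103 mm high; origin at the centre of its underside

How it is judged:
On the way, in this order (a step that is already met when the one before it is completed fails the run):
1. the leg is swung out to its stop while the stand lies (value of joint leg above 0.64 rad and angle between stand's own z axis and vertical above 1.2 rad), for 0.2 s.
2. the stand is raised upright, its leg still out (angle between stand's own z axis and vertical below 0.1 rad and value of joint leg above 0.64 rad), for 0.2 s.
At the end, for the whole second after the job is handed in: the stand stands still and upright within 0.10 rad, its foot flat on the table (underside centre below 6 mm) and within 80 mm of where it lay (tipping it up alone moves it 28 mm), its leg out to the stop (over 0.64 rad) with the tip's ball centre below 16 mm, nothing holding it (all of step 2 and height (world z) of foot below 0.006 m and height (world z) of leg_tip below 0.016 m and distance of foot from where it was at the start of the episode below 0.08 m and linear speed of stand below 0.02 m/s and angular speed of stand below 0.2 rad/s); the robot touches nothing.
It fails at once if the foot is lifted clear off the table (underside centre higher than 45 mm) (height (world z) of foot above 0.045 m).
It fails at once if the stand drops or slams (turns faster than 3 rad/s) (angular speed of stand above 3 rad/s).
It fails at once if a bottle is pushed more than 30 mm or tipped over (distance of any of dropper, refill, atomiser from where it was at the start of the episode above 0.03 m or angle between any of dropper, refill, atomiser's own z axis and vertical above 0.5 rad).
It fails at once if the tray is hit with more than 10 N (contact force between tray and the arm above 10 N or contact force between tray and the fingers above 10 N or contact force between tray and stand above 10 N).
It also fails if it takes over 70 s, if anything falls off the work surface, if the arm or the gripper's body presses on something with over 40 N, if the wrist force passes 120 N, or if a joint passes its speed limit or range.

### The arm

A 6-joint arm with a two-finger parallel gripper is mounted at the origin on the work surface. World frame = base frame: x ahead of the robot, y to its left, z up, the work surface at z = 0. Lengths are in m, angles in rad, forces in N, time in s.
With the tool pointing down it reaches from about 0.35 to 0.975 m from the base axis. Payload 17.4 kg.
Tool frame: the origin (TCP) lies midway between the tips of the shut fingers; the grasp point (between the pads) lies behind it (r.grip_point_offset is the z of the grasp point in the tool frame, in m); z points along the fingers, y is the line along which they close (so a half turn about z gives the same grasp; the last joint's range is limited). The gripper opens to 85 mm and grips with 20 to 120 N. Pads are 22 mm wide; open, the fingers measure 114 mm over their backs; the gripper's body (76 mm by 85 mm) begins 54 mm behind the grasp point. The pads swing forward as they close: fully open they stand 13 mm farther back than shut.
Start: joints at [-1.274, 0.116, 1.442, -0, 1.584, -0.038], TCP at [0.222, -0.638, 0.231] pointing down, gripper open.
Joint ranges: [-2.83, 2.83], [-0.83, 2.19], [0.07, 2.5], [-1.14, 4.28], [0.01, 3], [-2.97, 2.97]. Speed limits (rad/s): [1.89, 1.89, 2.22, 3.14, 3.14, 3.14].

### API

Orientations are given as a unit quaternion [x, y, z, w].
In Python, from plant import r, vision gives the robot as it stands. The module is installed in compiled form; this text tells all that it offers.
- The arm moves only by the tool jog_arm, never from a script. Its argument "rows" is a list of rows, each a list of 3 entries, a list of its own where there are three numbers: the closure, from -1 (fully open) to 1 (shut), so that 0 is half open, then the shift along the tool's x, y, z in mm, then the turn, a rotation vector about the tool's x, y, z in degrees. In form: [[hand, [x, y, z], [wx, wy, wz]], ...]. A call has 1 to 5 rows; each row shifts and turns the commanded pose from where the row before left it, along the tool's axes as they then stand; what a row does not reach is not made up. A row lasts 1/8 s, in which the tool goes at most 62.5 mm and 10.7 degrees, less where a joint would pass 70% of its speed; a pose out of reach is approached as far as the arm can. A call is refused whole if a number of a shift passes 62.5 or a number of a turn 10.7, either way. A call with a gripper value outside its range is refused whole. The fingers move at their own pace and stop on an object; "squeeze" is the grip in N (left out, the last holds). Time passes only in rows, so rows that do not move let the fingers close. It gives the time, the measured TCP pose, the force, the opening and the grip force at its end, in the units of the state.
- r.get_obs(): the state, without advancing time (a new reading comes with each control period).
- vision.get_image(name): name is "scene" or "side" or "wrist"; returns the picture (384x512x3 uint8, red, green, blue); there is no depth.
- vision.camera_model(name): a dict with "camera_matrix" (3x3 intrinsics, pixels), "world_from_camera" (4x4, takes a point from camera to world coordinates); the wrist camera has in their place "hand_eye" (4x4, takes a point from camera to tool coordinates, whose origin is the TCP and whose axes are the flange's). Camera axes: x right, y down, z forward; pixel columns grow to the right and rows downward; lengths in m; the calibration is good to about 2 mm. A picture is of the moment at which its call begins: read the wrist's pose just before it. camera_model takes no time and is no camera call.
- r.finish_job(): hands the job in; it is judged then, once.
The state is a dict: "time_s": time; "q": joint angles; "qd": joint speeds; "joint_efforts": joint torques, N m; "tool_pos": TCP position; "eef_rot": TCP orientation; "wrist_force": force on the tool from outside, world axes, zero at the start; "torque": the same for the moment, N m; "finger_gap": finger opening in m; "finger_force": force on a finger pad.
Only numpy, scipy, OpenCV 4.12 (cv2) and the standard library are available. Lean on these libraries where they do the work, as an engineer would, in place of code of your own. Each camera call takes 0.05 s, during which the arm holds its last target. There are 200 camera calls.

## Working session

There is one attempt and no reset: what is moved stays moved. The work goes in short steps, Python scripts to look and compute and a tool call to move; the robot and the scene stay as the last step left them, time stands still between calls to the robot, and variables do not carry over. Pictures are saved under pics/ and viewed, at most 10 in all, crops included, and the job is handed in when it is done.

Besides the shell and the picture viewer there is one more tool, called after "Emit:" by a JSON object that holds its "fn" and its "kwargs", one argument or row to a line. jog_arm: Moves the arm, as the interface text tells. Its arguments: {"type":"object","properties":{"rows":{"type":"array","items":{"type":"array"}},"squeeze":{"type":"number"}},"required":["rows"]}

```bash
mkdir -p pics; python3 - <<'E'
from plant import r, vision
import cv2,numpy as np
o=r.get_obs();print({k:np.round(v,3) for k,v in o.items()}, r.grip_point_offset)
a=[vision.get_image(n)[:,:,::-1] for n in("scene","side")]
for n,i in zip(("scene","side"),a): cv2.imwrite(f"pics/{n}0.png",i); m=vision.camera_model(n);print(np.round(m["camera_matrix"],1),np.round(m["world_from_camera"],3))
print(np.round(vision.camera_model("wrist")["hand_eye"],3))
E
```

```text
{'time_s': np.float64(0.0), 'q': array([-1.274,  0.116,  1.442,  0.   ,  1.584, -0.038]), 'qd': array([-0.001, -0.001,  0.002,  0.001, -0.001,  0.001]), 'joint_efforts': array([ 1.0000e-03, -7.3198e+01, -6.3249e+01, -0.0000e+00,  6.0000e-03,
        0.0000e+00]), 'tool_pos': array([ 0.222, -0.637,  0.231]), 'eef_rot': array([ 0.986,  0.167, -0.   , -0.001]), 'wrist_force': array([0.714, 0.5  , 0.314]), 'torque': array([ 0.033, -0.01 , -0.011]), 'finger_force': np.float64(0.0), 'finger_gap': np.float64(0.085)} -0.0187
[[489.7   0.  246.7]
 [  0.  489.7 185.2]
 [  0.    0.    1. ]] [[ 0.636  0.45  -0.627  1.516]
 [ 0.772 -0.389  0.503 -0.891]
 [-0.018 -0.804 -0.595  0.91 ]
 [ 0.     0.     0.     1.   ]]
[[458.1   0.  251.3]
 [  0.  458.1 188.4]
 [  0.    0.    1. ]] [[-0.953 -0.212  0.216  0.333]
 [-0.303  0.691 -0.656  0.708]
 [-0.01  -0.691 -0.723  1.018]
 [ 0.     0.     0.     1.   ]]
[[-0.001 -0.946 -0.323  0.084]
 [ 1.    -0.001 -0.     0.   ]
 [-0.    -0.323  0.946 -0.142]
 [ 0.     0.     0.     1.   ]]
```

View pics/scene0.png

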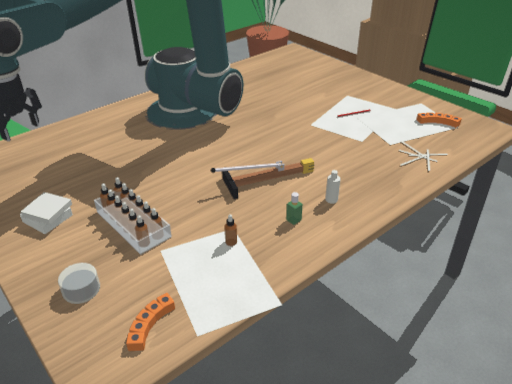

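View pics/side0.png

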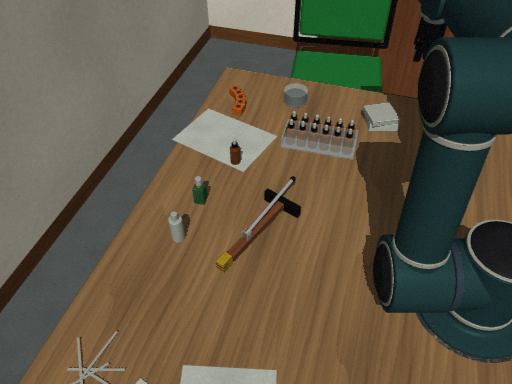

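The scene view shows the foot at about (230,183), head at (308,166) and leg tip at (213,170). In the side view, the foot is at about (282,202), head at (224,262) and leg tip at (293,180). I'll measure these with colour masks.

```bash
cat > h.py <<'E'
from plant import r, vision
import cv2,numpy as np
def cam(n):
    m=vision.camera_model(n);return m["camera_matrix"],m["world_from_camera"]
def ray(n,p):
    K,T=cam(n);d=T[:3,:3]@np.linalg.inv(K)@[p[0],p[1],1];return T[:3,3],d/np.linalg.norm(d)
def plane(n,p,z):
    o,d=ray(n,p);return o+d*(z-o[2])/d[2]
def tri(ps,pd):
    A=np.zeros((3,3));b=np.zeros(3);R=[ray("scene",ps),ray("side",pd)]
    for o,d in R:
        P=np.eye(3)-np.outer(d,d);A+=P;b+=P@o
    x=np.linalg.solve(A,b);return x,[np.linalg.norm((np.eye(3)-np.outer(d,d))@(x-o)) for o,d in R]
def blobs(im,lo,hi,box,mn=8):
    m=cv2.inRange(cv2.cvtColor(im,cv2.COLOR_BGR2HSV),lo,hi);k=np.zeros_like(m);x0,y0,x1,y1=box;k[y0:y1,x0:x1]=m[y0:y1,x0:x1]
    n,_,s,c=cv2.connectedComponentsWithStats(k);return [(s[i].tolist(),np.round(c[i],1).tolist()) for i in range(1,n) if s[i,4]>=mn]
E
python3 - <<'E'
from h import *
B={"scene":(200,140,330,215),"side":(205,165,310,285)}
out=[]
for n in B:
    im=cv2.imread(f"pics/{n}0.png")
    print(n,"yellow",blobs(im,(20,150,80),(35,255,255),B[n]))
    print(n,"black",blobs(im,(0,0,0),(180,255,45),B[n]))
    print(n,"grey",blobs(im,(0,0,110),(180,50,255),B[n]))
    x0,y0,x1,y1=B[n];c=cv2.resize(im[y0:y1,x0:x1],None,fx=4,fy=4,interpolation=cv2.INTER_CUBIC);out.append(cv2.resize(c,(400,int(c.shape[0]*400/c.shape[1]))))
H=max(o.shape[0] for o in out)
cv2.imwrite("pics/c1.png",np.hstack([cv2.copyMakeBorder(o,0,H-o.shape[0],0,0,0) for o in out]))
E
```

```text
scene yellow [([302, 159, 12, 14, 110], [307.1, 164.6])]
scene black [([212, 168, 3, 4, 9], [212.9, 169.7]), ([223, 172, 15, 27, 192], [230.3, 184.5])]
scene grey [([215, 161, 70, 11, 279], [252.7, 166.6]), ([325, 175, 5, 28, 92], [327.7, 190.1]), ([291, 192, 8, 11, 74], [294.4, 197.2])]
side yellow [([216, 252, 17, 22, 224], [224.1, 261.6])]
side black [([290, 177, 5, 5, 15], [292.6, 178.4]), ([205, 184, 3, 17, 32], [205.7, 192.4]), ([265, 189, 12, 14, 109], [269.3, 195.2]), ([277, 196, 24, 22, 249], [289.8, 206.6])]
side grey [([229, 165, 21, 7, 79], [240.2, 166.9]), ([246, 179, 47, 57, 234], [268.4, 206.8])]
```

View pics/c1.png

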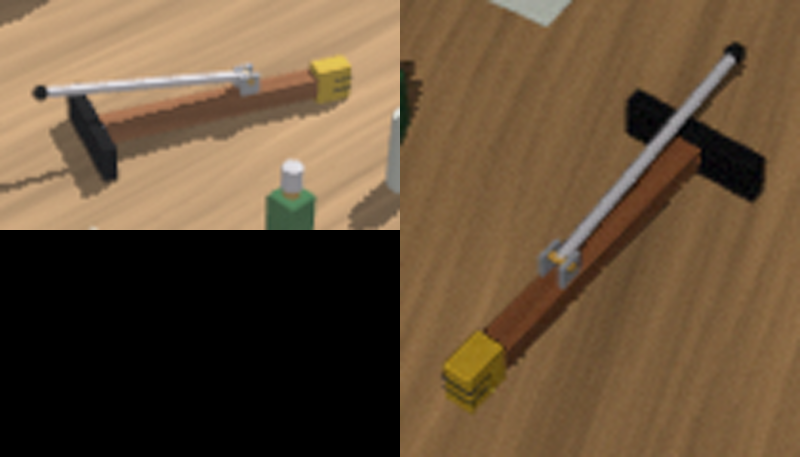

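The crop shows the leg rod lying over the post, the ball tip past the black foot and the yellow head at the other end. Next I'll triangulate.

```bash
python3 - <<'E'
from h import *
t,e=tri((212.9,169.7),(292.6,178.4));print("tip",t,e)
h,e=tri((307.1,164.6),(224.1,261.6));print("head",h,e)
f,e=tri((230.3,184.5),(282,202.5));print("foot-ish",f,e)
u=(h-t)[:2];L=np.linalg.norm(u);u/=L;print("len(314)",L,"u",u,np.degrees(np.arctan2(u[1],u[0])))
print("foot xy",t[:2]+.044*u, "head ref",t[:2]+.314*u,"hinge",t[:2]+.219*u)
for n,p in(("dropper",(231,243)),("refill",(332,201)),("atom",(294,220)),("tray",(132,222))):print(n,plane("scene",p,0.0))
for n,p in(("dropper",(235,162)),("refill",(179,240)),("atom",(200,202)),("tray",(318,140))):print(n,plane("side",p,0.0))
E
```

```text
tip [ 0.51253065 -0.21609556  0.07946307] [np.float64(0.0010947507836471246), np.float64(0.0010947507836472092)]
head [0.61959119 0.07725586 0.02198615] [np.float64(0.000944422071431982), np.float64(0.0009444220714321247)]
foot-ish [ 0.53191806 -0.17131302  0.01490527] [np.float64(0.0035687813388739498), np.float64(0.003568781338874063)]
len(314) 0.3122771383574232 u [0.3428382  0.93939447] 69.95011292428453
foot xy [ 0.52761553 -0.1747622 ] head ref [0.62018185 0.07887431] hinge [ 0.58761222 -0.01036817]
dropper [ 0.73062444 -0.32036528  0.        ]
refill [ 7.83418193e-01  2.01708963e-02 -1.11022302e-16]
atom [ 0.77244751 -0.12576169  0.        ]
tray [ 0.47817829 -0.48169233  0.        ]
dropper [ 0.72430927 -0.31379059  0.        ]
refill [0.76971643 0.03203827 0.        ]
atom [ 0.76737253 -0.11736148  0.        ]
tray [ 0.48923617 -0.50053799  0.        ]
```

```bash
cat >> h.py <<'E'
from scipy.spatial.transform import Rotation as Ro
U=np.array([.343,.939,0]);Y=np.array([.939,-.343,0])
def rot(tilt): # tool x=u,y=right,z=down, turned by tilt deg about tool y
    return Ro.from_matrix(np.c_[U,Y,[0,0,-1]])*Ro.from_euler('y',tilt,degrees=True)
def rows(P,tilt,n):
    o=r.get_obs();R0=Ro.from_quat(o["eef_rot"]);d=R0.inv().apply(np.array(P)-o["tool_pos"])
    w=(R0.inv()*rot(tilt)).as_rotvec()/n
    S=sum(Ro.from_rotvec(w*k).as_matrix() for k in range(n))
    print("t",o["time_s"],"row x",n,np.round(np.linalg.solve(S,d)*1e3,1),np.round(np.degrees(w),2))
def state():
    o=r.get_obs();R=Ro.from_quat(o["eef_rot"]).as_matrix()
    print(np.round(o["time_s"],2),"tcp",np.round(o["tool_pos"]*1e3,1),"tilt",np.round(np.degrees(np.arctan2(R[:,2]@U,-R[2,2])),1),"F",np.round(o["wrist_force"],1),"gap",np.round(o["finger_gap"]*1e3,1),"grip",np.round(o["finger_force"],1),"q",np.round(o["q"],2))
E
python3 - <<'E'
from h import *
rows([.5215,-.1915,.150],0,15);state()
for p in((95,213),(128,190),(170,235),(135,250)):print(plane("scene",p,.03).round(3))
for p in((282,148),(355,157)):print(plane("side",p,.0).round(3))
E
```

```text
t 0.1 row x 15 [36.  -8.5  5.4] [-0.   -0.   -3.38]
0.1 tcp [ 221.7 -637.4  230.6] tilt 0.0 F [-0.3  0.1 -0.1] gap 85.2 grip 0.0 q [-1.27  0.12  1.44 -0.    1.58 -0.04]
[ 0.409 -0.556  0.03 ]
[ 0.373 -0.432  0.03 ]
[ 0.626 -0.444  0.03 ]
[ 0.616 -0.543  0.03 ]
[ 0.596 -0.425  0.   ]
[ 0.356 -0.452  0.   ]
```

Emit:
{"fn": "jog_arm", "kwargs": {
  "rows": [
    [0,[36,-8.5,0],[0,0,-3.4]],
    [0,[36,-8.5,0],[0,0,-3.4]],
    [0,[36,-8.5,0],[0,0,-3.4]],
    [0,[36,-8.5,0],[0,0,-3.4]],
    [0,[36,-8.5,0],[0,0,-3.4]]
  ],
  "squeeze": 20
}}

```text
time_s: 0.72
tool_pos: [0.3652, -0.5199, 0.2309]
eef_rot: [0.95, 0.311, -0.0, -0.0]
wrist_force: [-0.2, -1.1, 0.0]
finger_gap: 0.0425
finger_force: 0.0
```

Emit:
{"fn": "jog_arm", "kwargs": {
  "rows": [
    [0,[36,-8.5,0],[0,0,-3.4]],
    [0,[36,-8.5,0],[0,0,-3.4]],
    [0,[36,-8.5,0],[0,0,-3.4]],
    [0,[36,-8.5,0],[0,0,-3.4]],
    [0,[36,-8.5,0],[0,0,-3.4]]
  ]
}}

```text
time_s: 1.35
tool_pos: [0.4673, -0.3665, 0.2309]
eef_rot: [0.894, 0.448, -0.0, -0.0]
wrist_force: [0.2, -0.8, -0.4]
finger_gap: 0.0424
finger_force: 0.0
```

Emit:
{"fn": "jog_arm", "kwargs": {
  "rows": [
    [0,[36,-8.5,0],[0,0,-3.4]],
    [0,[36,-8.5,0],[0,0,-3.4]],
    [0,[36,-8.5,0],[0,0,-3.4]],
    [0,[36,-8.5,0],[0,0,-3.4]],
    [0,[36,-8.5,0],[0,0,-3.4]]
  ]
}}

```text
time_s: 1.98
tool_pos: [0.5199, -0.1899, 0.231]
eef_rot: [0.818, 0.576, -0.0, -0.0]
wrist_force: [0.4, -0.6, 0.4]
finger_gap: 0.0426
finger_force: 0.0
```

```bash
python3 - <<'E'
from h import *
state();rows([.5215,-.1915,.150],0,3)
cv2.imwrite("pics/w1.png",vision.get_image("wrist")[:,:,::-1])
E
```

```text
1.98 tcp [ 519.9 -189.9  231. ] tilt 0.0 F [ 0.4 -0.6  0.4] gap 42.6 grip 0.0 q [-0.4  -0.15  1.7   0.    1.59 -0.05]
t 1.975 row x 3 [-0.3  0.7 27. ] [-0.01 -0.    0.12]
```

View pics/w1.png

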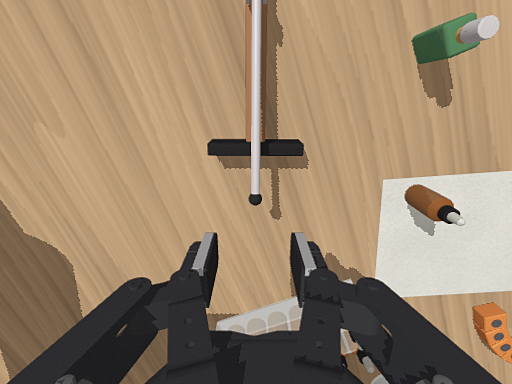

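The wrist view shows the rod centred between the fingers and aligned with them: tip at (255,199), foot bar at (256,147). I'll check the tip position from this view.

```bash
python3 - <<'E'
from h import *
m=vision.camera_model("wrist");o=r.get_obs()
T=np.eye(4);T[:3,:3]=Ro.from_quat(o["eef_rot"]).as_matrix();T[:3,3]=o["tool_pos"];T=T@m["hand_eye"]
def wp(p,z):
    d=T[:3,:3]@np.linalg.inv(m["camera_matrix"])@[*p,1];return T[:3,3]+d*(z-T[2,3])/d[2]
print("tip",wp((255.5,199),.079).round(4),wp((255.5,199),.06).round(4))
for z in(.04,):print("foot top edge near (underside)",wp((255.5,155),0.0).round(4),wp((255.5,155),.0).round(4),"upper edge",wp((255.5,140),.04).round(4))
E
```

```text
tip [ 0.5129 -0.2142  0.079 ] [ 0.5107 -0.2211  0.06  ]
foot top edge near (underside) [ 0.5253 -0.1806  0.    ] [ 0.5253 -0.1806  0.    ] upper edge [ 0.5339 -0.1553  0.04  ]
```

Emit:
{"fn": "jog_arm", "kwargs": {
  "rows": [
    [0,[-1,2,40],[0,0,0]],
    [0,[0,0,40],[0,0,0]],
    [0,[0,0,40],[0,0,0]],
    [0,[0,0,30],[0,0,0]],
    [0,[0,0,21],[0,0,0]]
  ]
}}

```text
time_s: 2.65
tool_pos: [0.5209, -0.1925, 0.0587]
eef_rot: [0.818, 0.575, -0.0, -0.001]
wrist_force: [-0.5, 0.2, 0.2]
finger_gap: 0.0426
finger_force: 0.0
```

Emit:
{"fn": "jog_arm", "kwargs": {
  "rows": [
    [1,[0,0,0],[0,0,0]],
    [1,[0,0,0],[0,0,0]],
    [1,[0,0,0],[0,0,0]],
    [1,[0,0,0],[0,0,0]],
    [1,[0,0,0],[0,0,0]]
  ],
  "squeeze": 20
}}

```text
time_s: 3.28
tool_pos: [0.5218, -0.193, 0.0609]
eef_rot: [0.818, 0.575, 0.0, 0.001]
wrist_force: [1.2, -2.7, 0.8]
finger_gap: 0.0089
finger_force: 21.4
```

```bash
python3 - <<'E'
from h import *
state()
o=r.get_obs();R=Ro.from_quat(o["eef_rot"]);H=np.array([.5129,-.215,0])+U*.2168;H[2]=.048
c=R.inv().apply(H-o["tool_pos"]);print("hinge in tool",c*1e3)
w=Ro.from_euler('y',-2.5,degrees=True);print("row for -2.5deg",(c-w.apply(c))*1e3)
E
```

```text
3.28 tcp [ 521.8 -193.    60.9] tilt -0.0 F [ 1.2 -2.7  0.8] gap 8.9 grip 21.4 q [-0.4  -0.04  1.89 -0.    1.3  -0.05]
hinge in tool [1.92999577e+02 5.11663658e-02 1.28319232e+01]
row for -2.5deg [ 0.74341346  0.         -8.40631018]
```

Emit:
{"fn": "jog_arm", "kwargs": {
  "rows": [
    [1,[0.7,0,-8.4],[0,-2.5,0]],
    [1,[0.7,0,-8.4],[0,-2.5,0]],
    [1,[0.7,0,-8.4],[0,-2.5,0]],
    [1,[0.7,0,-8.4],[0,-2.5,0]],
    [1,[0.7,0,-8.4],[0,-2.5,0]]
  ]
}}

```text
time_s: 3.9
tool_pos: [0.5236, -0.186, 0.102]
eef_rot: [0.813, 0.571, -0.09, 0.063]
wrist_force: [-0.8, 0.2, -1.2]
finger_gap: 0.0089
finger_force: 21.2
```

Emit:
{"fn": "jog_arm", "kwargs": {
  "rows": [
    [1,[0.7,0,-8.4],[0,-2.5,0]],
    [1,[0.7,0,-8.4],[0,-2.5,0]],
    [1,[0.7,0,-8.4],[0,-2.5,0]],
    [1,[0.7,0,-8.4],[0,-2.5,0]],
    [1,[0,0,0],[0,0,0]]
  ]
}}

```text
time_s: 4.53
tool_pos: [0.5281, -0.1743, 0.1335]
eef_rot: [0.802, 0.564, -0.16, 0.112]
wrist_force: [-1.8, -0.4, 1.0]
finger_gap: 0.009
finger_force: 21.4
```

```bash
python3 - <<'E'
from h import *
state()
for n in("scene","side"): 
    im=vision.get_image(n)[:,:,::-1];cv2.imwrite(f"pics/{n}2.png",im)
    print(blobs(im,(20,150,80),(35,255,255),{"scene":(290,150,330,185),"side":(205,165,310,285)}[n]))
s=[cv2.resize(cv2.imread(f"pics/{n}2.png")[100:300,150:350],(400,400)) for n in("scene","side")];cv2.imwrite("pics/c2.png",np.hstack(s))
E
```

```text
4.53 tcp [ 528.1 -174.3  133.5] tilt -22.5 F [-1.8 -0.4  1. ] gap 9.0 grip 21.4 q [-0.17 -0.05  1.81 -0.39  1.46  0.23]
[([301, 159, 13, 14, 112], [307.0, 164.6])]
[([216, 252, 17, 22, 233], [224.0, 261.8])]
```

View pics/c2.png

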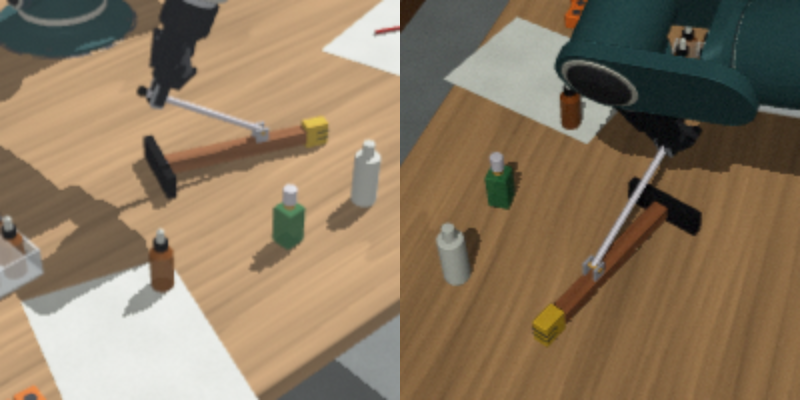

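The leg is opening cleanly and the stand hasn't moved. I'll continue gently towards the stop.

Emit:
{"fn": "jog_arm", "kwargs": {
  "rows": [
    [1,[0.6,0,-6.7],[0,-2,0]],
    [1,[0.6,0,-6.7],[0,-2,0]],
    [1,[0.6,0,-6.7],[0,-2,0]],
    [1,[0.3,0,-3.4],[0,-1,0]],
    [1,[0,0,0],[0,0,0]]
  ]
}}

```text
time_s: 5.25
tool_pos: [0.5322, -0.1632, 0.1538]
eef_rot: [0.791, 0.556, -0.208, 0.147]
wrist_force: [-1.2, -1.6, 2.0]
finger_gap: 0.0087
finger_force: 21.4
```

Emit:
{"fn": "jog_arm", "kwargs": {
  "rows": [
    [1,[0.3,0,-3.4],[0,-1,0]],
    [1,[0,0,0],[0,0,0]]
  ]
}}

```text
time_s: 5.5
tool_pos: [0.5327, -0.1615, 0.1564]
eef_rot: [0.789, 0.555, -0.215, 0.151]
wrist_force: [-0.6, -0.1, 1.2]
finger_gap: 0.0093
finger_force: 21.4
```

Emit:
{"fn": "jog_arm", "kwargs": {
  "rows": [
    [1,[0.3,0,-3.4],[0,-1,0]],
    [1,[0,0,0],[0,0,0]]
  ]
}}

```text
time_s: 5.75
tool_pos: [0.5334, -0.1597, 0.1593]
eef_rot: [0.787, 0.553, -0.222, 0.156]
wrist_force: [-1.2, 0.3, 1.3]
finger_gap: 0.009
finger_force: 21.4
```

Emit:
{"fn": "jog_arm", "kwargs": {
  "rows": [
    [1,[0.3,0,-3.4],[0,-1,0]],
    [1,[0,0,0],[0,0,0]]
  ]
}}

```text
time_s: 6.0
tool_pos: [0.534, -0.1576, 0.1617]
eef_rot: [0.785, 0.552, -0.229, 0.161]
wrist_force: [-0.0, -0.9, -2.4]
finger_gap: 0.0088
finger_force: 21.1
```

```bash
python3 - <<'E'
from h import *
state();o=r.get_obs();g=o["tool_pos"]+Ro.from_quat(o["eef_rot"]).apply([0,0,-.0187]);H=np.array([.5129,-.215,0])+U*.2168;H[2]=.048
d=g-H;print("leg angle est",np.arctan2(d[2],-d@U),np.linalg.norm(d))
for n in("scene","side"):
    im=vision.get_image(n)[:,:,::-1];cv2.imwrite(f"pics/{n}3.png",im)
    print(blobs(im,(20,150,80),(35,255,255),{"scene":(290,150,330,185),"side":(205,165,310,285)}[n]))
print(blobs(cv2.imread("pics/scene3.png"),(0,0,0),(180,255,45),(200,125,260,215)))
E
```

```text
6.0 tcp [ 534.  -157.6  161.7] tilt -32.5 F [-0.  -0.9 -2.4] gap 8.8 grip 21.1 q [-0.06 -0.02  1.77 -0.54  1.57  0.33]
leg angle est 0.7272103148246251 0.19480312695647456
[([302, 159, 12, 14, 110], [307.2, 164.6])]
[([216, 252, 16, 22, 233], [223.7, 262.1])]
[([233, 125, 21, 18, 184], [242.4, 130.8]), ([226, 133, 4, 4, 11], [227.6, 134.5]), ([223, 168, 15, 30, 209], [230.1, 182.9])]
```

Emit:
{"fn": "jog_arm", "kwargs": {
  "rows": [
    [1,[0.3,0,-3.4],[0,-1,0]],
    [1,[0,0,0],[0,0,0]],
    [1,[0,0,0],[0,0,0]]
  ]
}}

```text
time_s: 6.48
tool_pos: [0.5347, -0.1559, 0.1646]
eef_rot: [0.783, 0.551, -0.236, 0.166]
wrist_force: [-0.4, -0.4, -3.1]
finger_gap: 0.0088
finger_force: 21.1
```

```bash
python3 - <<'E'
from h import *
state()
im=vision.get_image("scene")[:,:,::-1];print(blobs(im,(0,0,0),(180,255,45),(200,125,260,215)))
i2=vision.get_image("side")[:,:,::-1]
t,e=tri(blobs(im,(0,0,0),(180,255,45),(215,125,232,145),5)[0][1],(0,0)) if 0 else (0,0)
cv2.imwrite("pics/c4.png",np.hstack([cv2.resize(i[110:210,190:320],(400,308),interpolation=cv2.INTER_CUBIC) for i in(im,)]+[cv2.resize(i2[140:280,205:315],(300,382))[:308]]))
E
```

```text
6.48 tcp [ 534.7 -155.9  164.6] tilt -33.5 F [-0.4 -0.4 -3.1] gap 8.8 grip 21.1 q [-0.05 -0.02  1.77 -0.56  1.58  0.34]
[([234, 125, 20, 17, 174], [243.0, 130.5]), ([227, 132, 4, 4, 12], [228.5, 133.5]), ([223, 167, 15, 30, 207], [230.1, 181.9])]
```

View pics/c4.png

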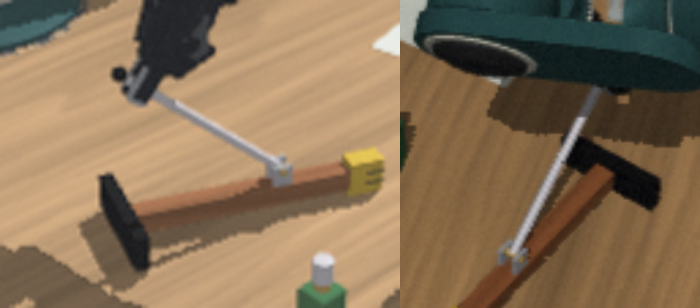

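The foot is starting to lift (about 1 px) and the force has reversed, so the leg is at its stop. I'll set the foot back down and release.

Emit:
{"fn": "jog_arm", "kwargs": {
  "rows": [
    [1,[-0.2,0,2.0],[0,0.6,0]],
    [1,[-0.2,0,2.0],[0,0.6,0]],
    [1,[0,0,0],[0,0,0]]
  ]
}}

```text
time_s: 6.95
tool_pos: [0.5336, -0.1586, 0.1614]
eef_rot: [0.786, 0.552, -0.228, 0.16]
wrist_force: [0.9, -0.2, -3.0]
finger_gap: 0.009
finger_force: 21.1
```

Emit:
{"fn": "jog_arm", "kwargs": {
  "rows": [
    [0,[0,0,0],[0,0,0]],
    [0,[0,0,0],[0,0,0]],
    [0,[0,0,0],[0,0,0]],
    [0,[0,0,-20],[0,0,0]],
    [0,[0,0,-40],[0,0,0]]
  ]
}}

```text
time_s: 7.58
tool_pos: [0.5444, -0.1276, 0.2129]
eef_rot: [0.786, 0.552, -0.228, 0.159]
wrist_force: [0.3, 0.8, -0.2]
finger_gap: 0.0427
finger_force: 0.0
```

Emit:
{"fn": "jog_arm", "kwargs": {
  "rows": [
    [0,[0,0,-30],[0,0,0]],
    [0,[0,0,0],[0,0,0]]
  ]
}}

```text
time_s: 7.82
tool_pos: [0.5513, -0.1118, 0.2406]
eef_rot: [0.786, 0.552, -0.226, 0.161]
wrist_force: [-0.3, 0.2, -0.6]
finger_gap: 0.0432
finger_force: 0.0
```

```bash
python3 - <<'E'
from h import *
state()
im=vision.get_image("scene")[:,:,::-1];i2=vision.get_image("side")[:,:,::-1]
cv2.imwrite("pics/s5.png",im)
K=[blobs(im,(0,0,0),(180,255,45),(200,115,260,215)),blobs(i2,(0,0,0),(180,255,45),(250,130,310,230),5)];print(K)
h,e=tri(blobs(im,(20,150,80),(35,255,255),(290,150,330,185))[0][1],blobs(i2,(20,150,80),(35,255,255),(205,240,240,285))[0][1]);print(h,e)
E
```

```text
7.82 tcp [ 551.3 -111.8  240.6] tilt -32.2 F [-0.3  0.2 -0.6] gap 43.2 grip 0.0 q [ 0.01 -0.03  1.65 -0.53  1.71  0.33]
[[([252, 115, 5, 3, 13], [253.7, 115.9]), ([226, 134, 3, 4, 10], [227.0, 135.2]), ([223, 168, 15, 31, 212], [229.9, 183.4])], [([297, 130, 1, 5, 5], [297.0, 132.0]), ([250, 138, 60, 27, 1015], [277.0, 150.9]), ([266, 191, 34, 26, 351], [284.4, 203.7])]]
[0.61968834 0.07763399 0.0217708 ] [np.float64(0.0006109486898273422), np.float64(0.0006109486898275342)]
```

```bash
python3 - <<'E'
from h import *
K,T=cam("scene")
H=np.array([.5129,-.215,0])+U*.2168;H[2]=.048
for a in(.64,.67,.70):
    P=H+.219*(-U*np.cos(a)+np.array([0,0,np.sin(a)]));c=np.linalg.inv(T)@[*P,1];p=K@c[:3];print(a,p[:2]/p[2])
R=rot(-25);tgt=np.array([.6195,.0777,.030])+R.apply([0,0,.0187]);print(tgt)
rows(tgt+R.apply([0,0,-.1]),-25,8)
E
```

```text
0.64 [224.6015132  138.26076973]
0.67 [225.84547924 136.44664158]
0.7 [227.14599266 134.6540634 ]
[0.61678843 0.07027678 0.01305204]
t 7.925 row x 8 [34.1  0.   0.2] [0.02 0.91 0.03]
```

The leg tip at (227,135) matches 0.70 rad. Moving to the head now.

Emit:
{"fn": "jog_arm", "kwargs": {
  "rows": [
    [-0.2,[34,0,0],[0,0.9,0]],
    [-0.2,[34,0,0],[0,0.9,0]],
    [-0.2,[34,0,0],[0,0.9,0]],
    [-0.2,[34,0,0],[0,0.9,0]]
  ]
}}

```text
time_s: 8.43
tool_pos: [0.5894, -0.0029, 0.1661]
eef_rot: [0.793, 0.557, -0.203, 0.142]
wrist_force: [0.6, 0.0, -0.4]
finger_gap: 0.0513
finger_force: 0.0
```

Emit:
{"fn": "jog_arm", "kwargs": {
  "rows": [
    [-0.2,[34,0,0],[0,0.9,0]],
    [-0.2,[34,0,0],[0,0.9,0]],
    [-0.2,[34,0,0],[0,0.9,0]],
    [-0.2,[34,0,0],[0,0.9,0]],
    [-0.2,[0,0,0],[0,0,0]]
  ]
}}

```text
time_s: 9.05
tool_pos: [0.63, 0.111, 0.1029]
eef_rot: [0.798, 0.562, -0.179, 0.124]
wrist_force: [-0.4, 0.0, 0.3]
finger_gap: 0.0509
finger_force: 0.0
```

```bash
python3 - <<'E'
from h import *
state();R=rot(-25)
rows(np.array([.6195,.0777,.030])+R.apply([0,0,.0187]),-25,4)
cv2.imwrite("pics/w6.png",vision.get_image("wrist")[:,:,::-1])
E
```

```text
9.05 tcp [630.  111.  102.9] tilt -25.2 F [-0.4  0.   0.3] gap 50.9 grip 0.0 q [ 0.29  0.27  1.52 -0.35  1.62  0.66]
t 9.05 row x 4 [-0.2  0.4 24.9] [-0.    0.05  0.09]
```

View pics/w6.png

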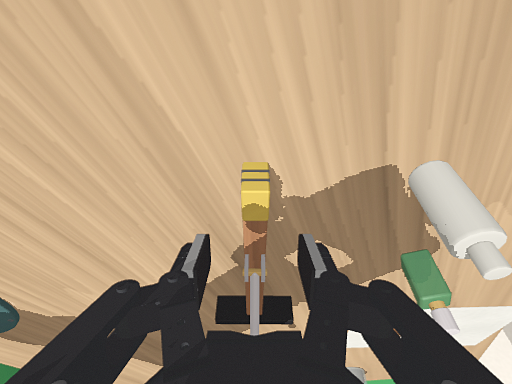

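The head is centred between the fingers at about (256,190). I'll descend and grip it.

Emit:
{"fn": "jog_arm", "kwargs": {
  "rows": [
    [-0.2,[0,1,25],[0,0,0]],
    [-0.2,[0,1,25],[0,0,0]],
    [-0.2,[0,0,25],[0,0,0]],
    [-0.2,[0,0,15],[0,0,0]],
    [-0.2,[0,0,9],[0,0,0]]
  ]
}}

```text
time_s: 9.72
tool_pos: [0.618, 0.0693, 0.0153]
eef_rot: [0.799, 0.561, -0.178, 0.125]
wrist_force: [0.3, 0.1, 0.2]
finger_gap: 0.051
finger_force: 0.0
```

Emit:
{"fn": "jog_arm", "kwargs": {
  "rows": [
    [1,[0,0,0],[0,0,0]],
    [1,[0,0,0],[0,0,0]],
    [1,[0,0,0],[0,0,0]],
    [1,[0,0,0],[0,0,0]],
    [1,[0,0,0],[0,0,0]]
  ],
  "squeeze": 30
}}

```text
time_s: 10.35
tool_pos: [0.6186, 0.0704, 0.0163]
eef_rot: [0.799, 0.561, -0.177, 0.125]
wrist_force: [-1.4, 2.6, 5.5]
finger_gap: 0.0233
finger_force: 30.4
```

```bash
python3 - <<'E'
from h import *
state();o=r.get_obs();R=Ro.from_quat(o["eef_rot"])
P=np.array([.6195,.0777,0])-U*.270;print("pivot",P)
c=R.inv().apply(P-o["tool_pos"]);print("pivot in tool",c*1e3)
for a in(3,4,5):print(a,(c-Ro.from_euler('y',a,degrees=True).apply(c))*1e3)
E
```

```text
10.35 tcp [618.6  70.4  16.3] tilt -25.1 F [-1.4  2.6  5.5] gap 23.3 grip 30.4 q [ 0.24  0.3   1.64 -0.36  1.46  0.67]
pivot [ 0.52689 -0.17583  0.     ]
pivot in tool [-231.05044292   -2.81339293  126.06143822]
3 [-6.91419252e+00 -4.33680869e-16 -1.19194831e+01]
4 [ -9.35642867   0.         -15.81018483]
5 [-1.18661950e+01  4.33680869e-16 -1.96576711e+01]
```

Emit:
{"fn": "jog_arm", "kwargs": {
  "rows": [
    [1,[-6.9,0,-11.9],[0,3,0]],
    [1,[-6.9,0,-11.9],[0,3,0]],
    [1,[-6.9,0,-11.9],[0,3,0]],
    [1,[-6.9,0,-11.9],[0,3,0]],
    [1,[-6.9,0,-11.9],[0,3,0]]
  ]
}}

```text
time_s: 10.98
tool_pos: [0.6138, 0.0579, 0.0834]
eef_rot: [0.815, 0.573, -0.071, 0.05]
wrist_force: [-0.5, 0.3, -0.9]
finger_gap: 0.0234
finger_force: 29.6
```

Emit:
{"fn": "jog_arm", "kwargs": {
  "rows": [
    [1,[-6.9,0,-11.9],[0,3,0]],
    [1,[-6.9,0,-11.9],[0,3,0]],
    [1,[-6.9,0,-11.9],[0,3,0]],
    [1,[-6.9,0,-11.9],[0,3,0]],
    [1,[-6.9,0,-11.9],[0,3,0]]
  ]
}}

```text
time_s: 11.6
tool_pos: [0.6037, 0.0296, 0.1453]
eef_rot: [0.817, 0.574, 0.036, -0.025]
wrist_force: [-0.4, 1.0, 0.8]
finger_gap: 0.0232
finger_force: 29.8
```

```bash
cat >> h.py <<'E'
def piv():
    o=r.get_obs();R=Ro.from_quat(o["eef_rot"]);print("pivot-if-rigid",(o["tool_pos"]+R.apply([-.23105,-.0028,.12606])).round(4))
E
python3 - <<'E'
from h import *
state();piv()
im=[vision.get_image(n)[:,:,::-1] for n in("scene","side")]
cv2.imwrite("pics/c7.png",np.hstack([cv2.resize(i[80:280,170:370],(400,400)) for i in im]))
E
```

```text
11.6 tcp [603.7  29.6 145.3] tilt 5.0 F [-0.4  1.   0.8] gap 23.2 grip 29.8 q [-0.03 -0.02  1.73  0.08  1.41  0.3 ]
pivot-if-rigid [ 5.269e-01 -1.757e-01 -5.000e-04]
```

View pics/c7.png

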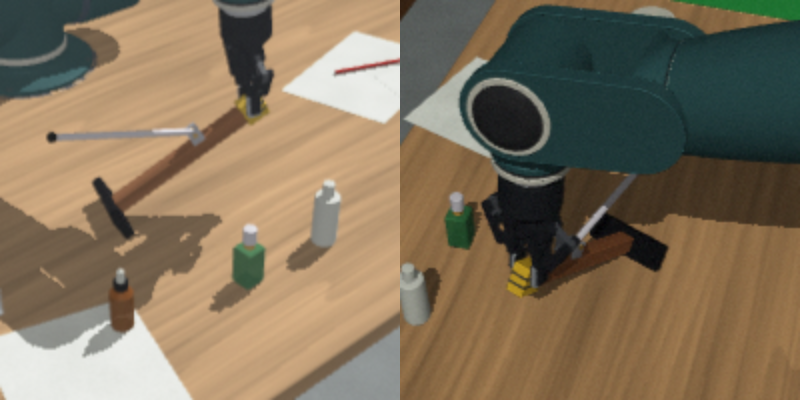

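The stand is tipping about its foot at roughly 30° with the leg still out, and the pivot hasn't moved. Continuing.

Emit:
{"fn": "jog_arm", "kwargs": {
  "rows": [
    [1,[-6.9,0,-11.9],[0,3,0]],
    [1,[-6.9,0,-11.9],[0,3,0]],
    [1,[-6.9,0,-11.9],[0,3,0]],
    [1,[-6.9,0,-11.9],[0,3,0]],
    [1,[-6.9,0,-11.9],[0,3,0]]
  ]
}}

```text
time_s: 12.32
tool_pos: [0.5884, -0.0126, 0.1965]
eef_rot: [0.806, 0.566, 0.142, -0.1]
wrist_force: [-1.0, 1.3, 3.2]
finger_gap: 0.0234
finger_force: 29.9
```

Emit:
{"fn": "jog_arm", "kwargs": {
  "rows": [
    [1,[-6.9,0,-11.9],[0,3,0]],
    [1,[-6.9,0,-11.9],[0,3,0]],
    [1,[-6.9,0,-11.9],[0,3,0]],
    [1,[-6.9,0,-11.9],[0,3,0]],
    [1,[-6.9,0,-11.9],[0,3,0]]
  ]
}}

```text
time_s: 12.95
tool_pos: [0.5693, -0.066, 0.2355]
eef_rot: [0.78, 0.549, 0.246, -0.173]
wrist_force: [-0.6, 3.6, 7.9]
finger_gap: 0.0234
finger_force: 30.4
```

```bash
python3 - <<'E'
from h import *
state();piv()
E
```

```text
12.95 tcp [569.3 -66.  235.5] tilt 35.0 F [-0.6  3.6  7.9] gap 23.4 grip 30.4 q [-0.45 -0.12  1.76  0.61  1.58 -0.13]
pivot-if-rigid [ 5.272e-01 -1.752e-01 -2.000e-04]
```

Emit:
{"fn": "jog_arm", "kwargs": {
  "rows": [
    [1,[-6.4,0,-12.6],[0,3,0]],
    [1,[-6.4,0,-12.6],[0,3,0]],
    [1,[-6.9,0,-11.9],[0,3,0]],
    [1,[-6.9,0,-11.9],[0,3,0]],
    [1,[0,0,0],[0,0,0]]
  ]
}}

```text
time_s: 13.58
tool_pos: [0.5517, -0.1153, 0.2556]
eef_rot: [0.751, 0.527, 0.326, -0.229]
wrist_force: [-0.8, 1.6, 6.6]
finger_gap: 0.0237
finger_force: 30.1
```

```bash
python3 - <<'E'
from h import *
state();piv()
im=[vision.get_image(n)[:,:,::-1] for n in("scene","side")]
cv2.imwrite("pics/c8.png",np.hstack([cv2.resize(i[60:260,150:350],(400,400)) for i in im]))
E
```

```text
13.58 tcp [ 551.7 -115.3  255.6] tilt 46.9 F [-0.8  1.6  6.6] gap 23.7 grip 30.1 q [-0.62 -0.08  1.75  0.79  1.7  -0.26]
pivot-if-rigid [ 0.5265 -0.176   0.0008]
```

View pics/c8.png

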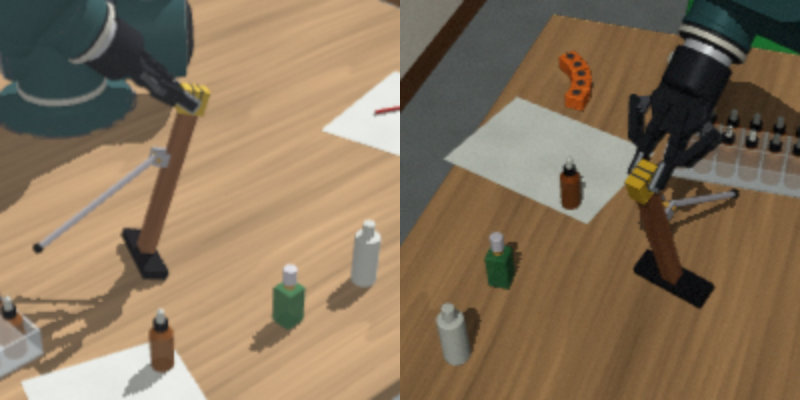

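The stand is at roughly 72°, with the foot flat-edged in place and the leg out. Now the last part, more slowly.

Emit:
{"fn": "jog_arm", "kwargs": {
  "rows": [
    [1,[-6.2,0,-12.5],[0,3,0]],
    [1,[-6.2,0,-12.5],[0,3,0]],
    [1,[-6.9,0,-11.9],[0,3,0]],
    [1,[-6.9,0,-11.9],[0,3,0]],
    [1,[0,0,0],[0,0,0]]
  ]
}}

```text
time_s: 14.3
tool_pos: [0.5331, -0.1666, 0.2645]
eef_rot: [0.713, 0.5, 0.402, -0.284]
wrist_force: [0.9, -0.5, -3.7]
finger_gap: 0.0234
finger_force: 29.6
```

Emit:
{"fn": "jog_arm", "kwargs": {
  "rows": [
    [1,[-3.4,0,-6],[0,1.5,0]],
    [1,[-3.4,0,-6],[0,1.5,0]],
    [1,[0,0,0],[0,0,0]]
  ]
}}

```text
time_s: 14.68
tool_pos: [0.5284, -0.1793, 0.2651]
eef_rot: [0.702, 0.493, 0.421, -0.296]
wrist_force: [-0.1, -0.2, -3.6]
finger_gap: 0.0236
finger_force: 29.6
```

```bash
python3 - <<'E'
from h import *
state();piv()
a,b=[vision.get_image(n)[:,:,::-1] for n in("scene","side")]
cv2.imwrite("pics/s9.png",a);cv2.imwrite("pics/d9.png",b)
print(blobs(a,(0,0,0),(180,255,45),(150,165,250,215)),blobs(b,(0,0,0),(180,255,45),(260,130,340,230)))
print(blobs(a,(20,150,80),(35,255,255),(200,80,330,185)),blobs(b,(20,150,80),(35,255,255),(205,100,330,285)))
E
```

```text
14.68 tcp [ 528.4 -179.3  265.1] tilt 61.9 F [-0.1 -0.2 -3.6] gap 23.6 grip 29.6 q [-0.8   0.03  1.73  0.98  1.87 -0.39]
pivot-if-rigid [ 0.5264 -0.1759  0.0019]
[([211, 177, 22, 24, 177], [221.9, 191.2])] [([294, 130, 9, 8, 39], [297.3, 133.4]), ([311, 130, 6, 2, 11], [313.7, 130.5]), ([323, 130, 6, 4, 20], [325.3, 131.6]), ([335, 130, 5, 6, 20], [336.6, 133.4]), ([315, 164, 4, 5, 8], [317.0, 166.5]), ([267, 186, 40, 28, 429], [286.7, 200.1])]
[([225, 103, 5, 15, 47], [227.5, 110.0]), ([214, 104, 6, 4, 16], [216.6, 105.8]), ([221, 104, 4, 6, 13], [222.5, 106.2])] [([280, 123, 16, 22, 195], [286.0, 133.3])]
```

Emit:
{"fn": "jog_arm", "kwargs": {
  "rows": [
    [1,[-4.3,0,-5.5],[0,1.5,0]],
    [1,[0,0,0],[0,0,0]],
    [1,[-2.7,0,-2.8],[0,0.8,0]],
    [1,[0,0,0],[0,0,0]]
  ]
}}

```text
time_s: 15.28
tool_pos: [0.5249, -0.1891, 0.2643]
eef_rot: [0.693, 0.487, 0.436, -0.305]
wrist_force: [-1.9, -0.9, 6.6]
finger_gap: 0.0238
finger_force: 30.4
```

```bash
python3 - <<'E'
from h import *
state();piv()
b=vision.get_image("side")[:,:,::-1];a=vision.get_image("scene")[:,:,::-1]
c=[x for x in blobs(b,(0,0,0),(180,255,45),(305,150,330,185),4)];print(c,blobs(a,(0,0,0),(180,255,45),(150,165,250,215)))
o,d=ray("side",c[0][1]);P0=np.array([.5269,-.1758,0]);s=((P0-o)@Y)/(d@Y);X=o+s*d;print("tip",X,"along u",(X-P0)@U)
E
```

```text
15.28 tcp [ 524.9 -189.1  264.3] tilt 64.3 F [-1.9 -0.9  6.6] gap 23.8 grip 30.4 q [-0.82  0.05  1.72  1.    1.89 -0.41]
pivot-if-rigid [ 0.5271 -0.1757  0.0014]
[([315, 166, 4, 5, 9], [316.9, 168.6])] [([211, 177, 22, 25, 202], [222.0, 191.4])]
tip [ 0.46240266 -0.35236852  0.00845221] along u -0.1879204293318817
```

The ball is at 8.5 mm (nominal 8), so the stand is down on its leg. I'll ease the pressure, release and back away.

Emit:
{"fn": "jog_arm", "kwargs": {
  "rows": [
    [1,[0.9,0,-0.4],[0,0,0]],
    [1,[0,0,0],[0,0,0]],
    [1,[0,0,0],[0,0,0]]
  ]
}}

```text
time_s: 15.75
tool_pos: [0.525, -0.1888, 0.2643]
eef_rot: [0.693, 0.487, 0.435, -0.306]
wrist_force: [-0.6, -0.5, 0.8]
finger_gap: 0.0237
finger_force: 29.9
```

Emit:
{"fn": "jog_arm", "kwargs": {
  "rows": [
    [0,[0,0,0],[0,0,0]],
    [0,[0,0,0],[0,0,0]],
    [0,[0,0,0],[0,0,0]],
    [0,[0,0,0],[0,0,0]],
    [0,[0,0,-10],[0,0,0]]
  ]
}}

```text
time_s: 16.38
tool_pos: [0.5218, -0.1972, 0.2687]
eef_rot: [0.693, 0.487, 0.435, -0.306]
wrist_force: [0.3, -0.4, 0.8]
finger_gap: 0.0427
finger_force: 0.0
```

Emit:
{"fn": "jog_arm", "kwargs": {
  "rows": [
    [0,[0,0,-20],[0,0,0]],
    [0,[0,0,-30],[0,0,0]],
    [0,[0,0,-30],[0,0,0]],
    [0,[0,0,-30],[0,0,0]],
    [0,[0,0,0],[0,0,0]]
  ]
}}

```text
time_s: 17.0
tool_pos: [0.4877, -0.2928, 0.3176]
eef_rot: [0.694, 0.487, 0.435, -0.304]
wrist_force: [0.7, -0.1, -0.5]
finger_gap: 0.043
finger_force: 0.0
```

```bash
python3 - <<'E'
from h import *
state()
b=vision.get_image("side")[:,:,::-1];a=vision.get_image("scene")[:,:,::-1]
print(blobs(b,(0,0,0),(180,255,45),(305,150,330,185),4),blobs(a,(0,0,0),(180,255,45),(150,165,250,215)))
ya=blobs(a,(20,150,80),(35,255,255),(200,80,330,185));yb=blobs(b,(20,150,80),(35,255,255),(205,100,330,285));print(ya,yb)
print(tri(max(ya,key=lambda s:s[0][4])[1],max(yb,key=lambda s:s[0][4])[1]), "expect",np.array([.5269,-.1758,0])-.02*U+[0,0,.275])
cv2.imwrite("pics/c10.png",np.hstack([cv2.resize(i[60:260,150:350],(400,400)) for i in (a,b)]))
E
```

```text
17.0 tcp [ 487.7 -292.8  317.6] tilt 64.1 F [ 0.7 -0.1 -0.5] gap 43.0 grip 0.0 q [-0.97  0.13  1.55  0.98  2.06 -0.41]
[([314, 167, 5, 4, 9], [316.4, 169.0])] [([211, 177, 22, 25, 211], [221.9, 191.4])]
[([210, 104, 15, 17, 163], [217.1, 112.7])] [([283, 121, 16, 21, 231], [290.3, 131.2])]
(array([ 0.52377626, -0.19576552,  0.26748482]), [np.float64(0.000682616739881698), np.float64(0.0006826167398816329)]) expect [ 0.52004 -0.19458  0.275  ]
```

View pics/c10.png

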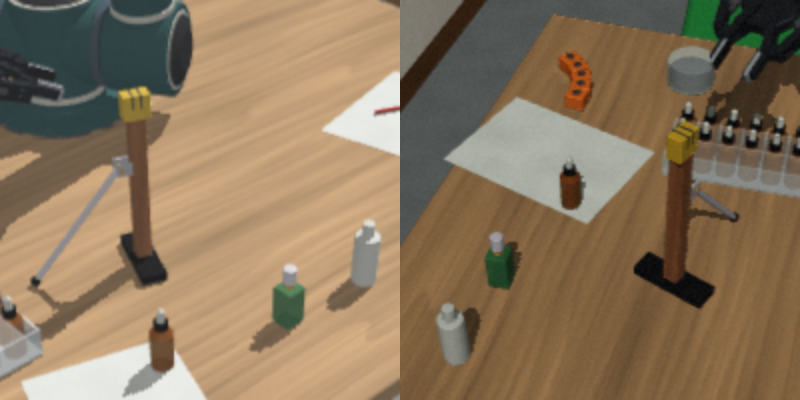

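The stand is upright and free on its foot and leg, with the gripper clear. Handing in.

```bash
python3 -c "
from plant import r
print(r.finish_job())"
```

```text
the job is handed in; nothing more can be done
None
```

The stand is standing by itself on its foot and its fully opened leg, with the foot on its spot and the bottles and tray untouched; I handed the job in at about 17 s, and no verdict was returned.

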